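# Spin test of a bladed runner, stopped on the index

## Task

Spin-test the bladed wheel on the white stand: flick it counter-clockwise (seen from above) with a fingertip and let it run untouched for at least five seconds, all that time faster than one turn in five seconds; then, while it still turns, brake it with a fingertip so that it comes to rest with its one long blade over the index plate, and take the hand clear. It must stop right the first time (no running down by itself, no pushing it on or back afterwards); press gently and leave the other things where they are.

Things in the scene. Friction and masses are not known exactly. Their poses are not given: they have to be found in the camera images.
- stand: fixed stand, cannot move: white board with wooden edge, 316 x 316 mm, 18 mm high, a thin grey bearing column in its middle. Origin: centre of its underside on the table, which is on the wheel's axis; z up; its x axis points from the wheel's axis to the index plate
- runner (a joint): turning angle of the wheel (rad) on its vertical axle; not wrapped, counts on over the turns; grows counter-clockwise seen from above; 0, 2 pi, 4 pi .. = long blade centred over the index plate; starts between 2.2 and 3.8. Turns very easily: loses 6 to 10 percent of its speed plus 0.04 rad/s each second, so it runs on 15 to 30 s; a few N of fingertip on the disc's top stop it at once
- disc_top (a point): centre of the flat smooth top of the wheel's grey disc, on the axle, 94 mm above the table; turns with the wheel. Disc 150 mm across, 12 mm thick, 0.5 kg. The bearing is sprung: pressed down with over about 3 N the whole wheel sinks, 1 mm per N, 6 mm at most. A steel hub of 16 mm radius stands 12 mm above that top
- long_blade (a point): point on the top edge of the wheel's one long blade, 120 mm from the axle, 90 mm above the table. Eight flat upright radial blades, 45 degrees apart, 5 mm thick, 60 to 90 mm above the table, from radius 68 mm to 110 mm, the long one to 135 mm; the gaps between them are open from above; its heading = the stand's x heading + the joint value
- index (a point): centre of the index plate's top, fixed on the stand, 120 mm from the axle, 50 mm above the table: an aluminium plate 50 x 50 x 5 mm on a grey bracket, under the path of the blade tips, 10 mm below the blades
- nozzle: steel hose nozzle standing on a corner of the board, 28 mm across, 40 mm high; loose; leave alone. Origin: centre of its underside
- weight: brass slotted-weight ring lying on another corner of the board, 44 mm across, 14 mm high; loose; leave alone. Origin: centre of its underside
- remote: white remote control, 160 x 45 x 18 mm; loose; leave alone. Origin: centre of its underside
- chalk_dish: round glass dish with chalk stubs, 120 mm across, 35 mm high; loose; leave alone. Origin: centre of its underside
- eraser: chalkboard eraser, felt under wood, 120 x 50 x 34 mm; loose; leave alone. Origin: centre of its underside
- pipe_sleeve: grey plastic pipe sleeve standing upright, 66 mm across, 80 mm high; loose; leave alone. Origin: centre of its underside
- screwdriver: screwdriver lying on the table, 180 mm long; loose; leave alone. Origin: centre of its underside
- spare_rotor: small loose aluminium rotor with six blades lying on the table, 104 mm across, 18 mm high; not the wheel to spin; loose; leave alone. Origin: centre of its underside

How it is judged:
By the outcome, as a careful person would: the job done as asked, in the order asked, and still so for the second after the job is handed in, with the robot touching nothing.
It also fails if it takes over 72 s, if anything falls off the work surface, if the arm or the gripper's body presses on something with over 40 N, if the wrist force passes 120 N, or if a joint passes its speed limit or range.

## Robot

A 6-joint arm with a two-finger parallel gripper is mounted at the origin on the work surface. World frame = base frame: x ahead of the robot, y to its left, z up, the work surface at z = 0. Lengths are in m, angles in rad, forces in N, time in s.
With the tool pointing down it reaches from about 0.375 to 0.9 m from the base axis. Payload 3.1 kg.
Tool frame: the origin (TCP) lies midway between the tips of the shut fingers; the grasp point (between the pads) lies 19 mm behind it (ctrl.tcp_to_grasp is the distance from the TCP to the grasp point, in m); z points along the fingers, x is the direction in which the jaws open and shut, and the axes are right-handed (so a half turn about z gives the same grasp; the last joint's range is limited). The gripper opens to 87 mm and grips with 3 to 60 N. Pads are 19 mm wide; open, the fingers measure 117 mm over their backs; the gripper's body (75 mm by 190 mm) begins 51 mm behind the grasp point.
Start: joints at [1.052, 0.527, 1.433, -0, 1.181, -0.178], TCP at [0.208, 0.589, 0.223] pointing down, gripper open.
Joint ranges: [-3.08, 3.08], [-0.75, 2.2], [0.22, 2.44], [-1.43, 4.57], [0, 2.65], [-2.85, 2.85]. Speed limits (rad/s): [2.79, 2.79, 3.14, 3.14, 3.14, 3.14].

## Interface

Orientations are given as a 3x3 rotation matrix whose columns are the frame's x, y, z axes.
In Python, from cell import status, optics, ctrl, recognise, regions_of, landmark_of gives the robot as it stands.
- The arm moves only by the tool jog_arm, never from a script. Its arguments are lists of equal length, an entry for each row: "jaw": the opening, from 0 (shut) to 1 (fully open); "delta_pos": the shift along the world's x, y, z in mm, a list of three; "angular": the turn, a rotation vector about the world's x, y, z in degrees, a list of three. A call has exactly 8 rows; each row shifts and turns the commanded pose from where the row before left it; what a row does not reach is not made up. A row lasts 1/10 s, in which the tool goes at most 50 mm and 8.59 degrees, less where a joint would pass 70% of its speed; a pose out of reach is approached as far as the arm can. A call is refused whole if a number of a shift passes 50 or a number of a turn 8.59, either way. A call with a gripper value outside its range is refused whole. The fingers move at their own pace and stop on an object; the grip force is fixed at half the most. Time passes only in rows, so rows that do not move let the fingers close, or fill a call up. It gives the time, the measured TCP pose, the force and the opening at its end, in the units of the state.
- status.read_state(): the state, without advancing time (a new reading comes with each control period).
- optics.grab_frame(name): name is "side" or "top"; returns a dict with "img" (384x512x3 uint8, red, green, blue), "fx", "fy", "cx", "cy" (pixels), "k1" (the pictures are not rectified: a ray, as slopes to the right and down, at radius r is drawn at 1 + k1 r^2 times it, then the intrinsics apply), "origin" and "rotation" of the camera in the world. Camera axes: x right, y down, z forward; pixel columns grow to the right and rows downward; lengths in m; the calibration is good to about 2 mm. A picture is of the moment at which its call begins. There is no depth.
- ctrl.close_job(): hands the job in, once; it reports no verdict.
Trained networks look in the newest picture that a camera, given by its name, has taken for a name from the list of things; names that differ only in an ending like _2 or _b are one class to them, and where a whole thing is asked for, a point or a joint stands for the part that bears it (a point fixed in the world has none). Each returns a list of dicts, best first, with "p" (0 to 1); they miss things now and then, are a little off and sometimes report something else, mostly with a low value. They report only what shows in the picture. A call takes as long as a camera call.
- recognise(camera, target): "location" ([row, column] as shares, 0 to 1, of the picture: columns of its width, rows of its height, amid what is visible of it).
- regions_of(camera, target): "pixels" (384x512 bool, what is visible of it) and "location" ([row, column] as shares, 0 to 1, of the picture: columns of its width, rows of its height, amid what is visible of it).
- landmark_of(camera, target): "location" ([row, column] as shares, 0 to 1, of the picture: columns of its width, rows of its height: a listed point, or the origin of a listed thing).
The state is a dict: "t": time; "qpos": joint angles; "joint_vel": joint speeds; "joint_torque": joint torques, N m; "ee_pos": TCP position; "ee_rot": TCP orientation; "wrist_force": force on the tool from outside, world axes, zero at the start; "torque": the same for the moment, N m; "grip_width": finger opening in m.
Only numpy, scipy, OpenCV 4.12 (cv2) and the standard library are available. Lean on these libraries where they do the work, as an engineer would, in place of code of your own. Each camera call takes 0.05 s, during which the arm holds its last target.

## Working session

There is one attempt and no reset: what is moved stays moved. The work goes in short steps, Python scripts to look and compute and a tool call to move; the robot and the scene stay as the last step left them, time stands still between calls to the robot, and variables do not carry over. Pictures are saved under pics/ and viewed, and the job is handed in when it is done.

Besides the shell and the picture viewer there is one more tool, called by a JSON object that holds its "api" and its "payload", one argument or row to a line. jog_arm: Moves the arm, as the interface text tells. Its arguments: {"type":"object","properties":{"jaw":{"type":"array"},"delta_pos":{"type":"array"},"angular":{"type":"array"}},"required":["jaw","delta_pos","angular"]}

```bash
ls; mkdir -p pics; cat > h.py <<'E'
import numpy as np, cv2
from cell import status, optics, ctrl, recognise, regions_of, landmark_of
def K(f): return np.array([[f['fx'],0,f['cx']],[0,f['fy'],f['cy']],[0,0,1.]]), np.array([f['k1'],0,0,0,0])
def ray(f,u,v):
    k,d=K(f); p=cv2.undistortPoints(np.array([[[u,v]]],float),k,d)[0,0]
    return np.array(f['origin']), np.array(f['rotation'])@np.array([p[0],p[1],1])
def at_z(f,u,v,z):
    o,r=ray(f,u,v); return o+r*(z-o[2])/r[2]
def proj(f,P):
    R=np.array(f['rotation']); c=R.T@(np.array(P)-np.array(f['origin'])); k,d=K(f)
    return cv2.projectPoints(c.reshape(1,1,3),np.zeros(3),np.zeros(3),k,d)[0].ravel()
def save(f,n): cv2.imwrite('pics/'+n,cv2.cvtColor(f['img'],cv2.COLOR_RGB2BGR))
E
python3 - <<'E'
from h import *
print(status.read_state())
for c in ('top','side'):
    f=optics.grab_frame(c); save(f,c+'0.png'); print({k:v for k,v in f.items() if k!='img'})
    for n,z in (('stand',0),('disc_top',.094),('long_blade',.09),('index',.05),('nozzle',0),('weight',0)):
        try:
            for r in landmark_of(c,n)[:2]:
                v,u=r['location']; print(c,n,r['p'],u*512,v*384,at_z(f,u*512,v*384,z) if n not in('nozzle','weight') else at_z(f,u*512,v*384,.018))
        except Exception as e: print(n,e)
E
```

```text
pics
{'t': 0.0, 'qpos': array([ 1.05252611e+00,  5.28436135e-01,  1.43391570e+00,  9.34445285e-07,
        1.18138216e+00, -1.78521673e-01]), 'joint_vel': array([-0.00020323,  0.00022825,  0.00136892, -0.00059023,  0.00141448,
       -0.00084934]), 'joint_torque': array([ 3.16994083e-04, -4.40037239e+01, -1.76591402e+01,  6.34055422e-02,
        5.82486601e-02, -1.65975707e-04]), 'ee_pos': array([0.20789584, 0.58863034, 0.22158582]), 'ee_rot': array([[ 3.33249238e-01,  9.42838172e-01, -1.06152629e-03],
       [ 9.42836415e-01, -3.33250711e-01, -1.85970897e-03],
       [-2.10715900e-03, -3.81099047e-04, -9.99997707e-01]]), 'wrist_force': array([0.27382564, 0.3564926 , 0.14270207]), 'torque': array([ 0.02042918,  0.0031981 , -0.04468028]), 'grip_width': 0.08698354828042902}
{'fx': 386.3954425222135, 'fy': 386.3954425222135, 'cx': 257.58613900893863, 'cy': 192.23979079892663, 'k1': -0.07807146301210327, 'origin': array([ 0.37663405, -0.00672883,  1.20961708]), 'rotation': array([[ 1.55967992e-02, -9.90060582e-01,  1.39774044e-01],
       [-9.99877000e-01, -1.56743858e-02,  5.45803910e-0
[... 887 characters left out ...]
, 'k1': -0.20416608235719538, 'origin': array([ 0.18863976, -1.43297454,  1.17671784]), 'rotation': array([[ 0.97677101, -0.11893744,  0.17824778],
       [-0.21388012, -0.59227954,  0.77682703],
       [ 0.0131787 , -0.79690579, -0.60395984]])}
side stand 0.94 251.5968 185.70239999999998 [0.55557784 0.09842702 0.        ]
side disc_top 0.6 250.112 170.8032 [0.54163188 0.07002432 0.094     ]
side long_blade 0.79 234.1888 152.90879999999999 [0.50722561 0.21112809 0.09      ]
side index 0.88 275.3024 185.8176 [0.62872567 0.01482141 0.05      ]
side nozzle 0.64 296.4992 181.0176 [0.73273111 0.07024605 0.018     ]
side weight 0.54 258.0992 207.01440000000002 [ 0.54457481 -0.0587349   0.018     ]
```

```bash
python3 - <<'E'
import cv2
a=cv2.imread('pics/top0.png'); b=cv2.imread('pics/side0.png')
cv2.imwrite('pics/top0z.png',cv2.resize(a[90:290,110:370],None,fx=3,fy=3,interpolation=2))
cv2.imwrite('pics/side0z.png',cv2.resize(b[90:290,130:390],None,fx=3,fy=3,interpolation=2))
E
```

```text
(no output)
```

View pics/top0.png

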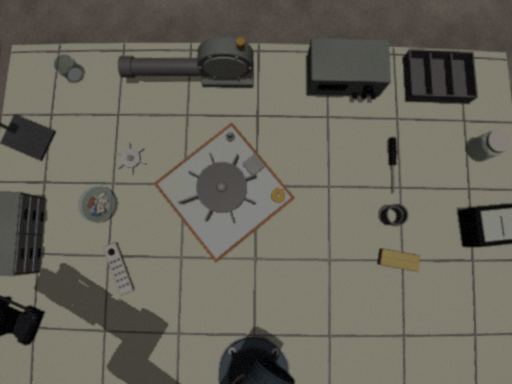

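View pics/top0z.png

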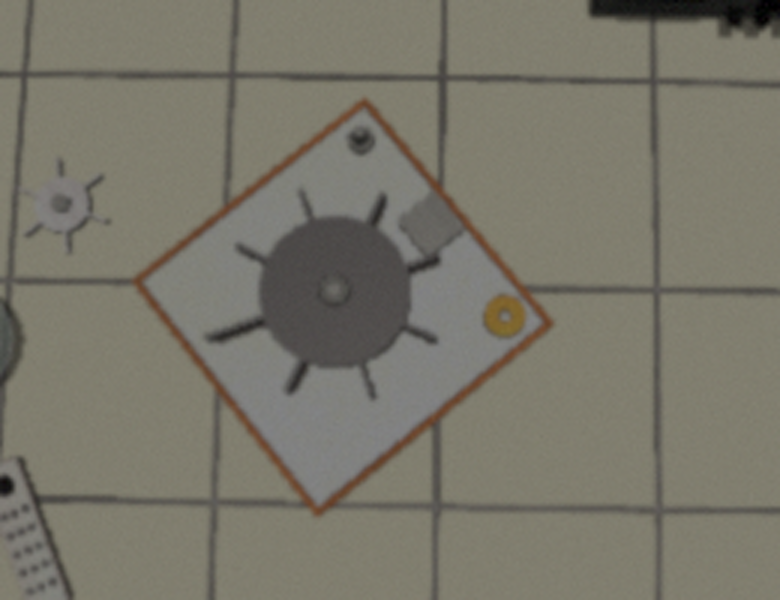

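View pics/side0z.png

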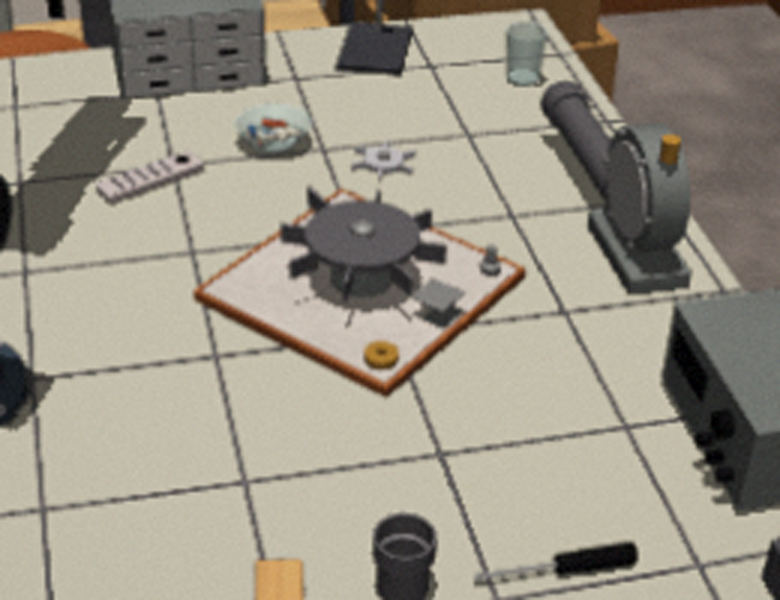

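```bash
python3 - <<'E'
from h import *
f=optics.grab_frame('top'); g=optics.grab_frame('side')
cz=[(365,100),(550,322),(318,513),(137,281)]
P=np.array([at_z(f,u/3+110-.33,v/3+90-.33,.018) for u,v in cz]); print(P, P.mean(0)); print([np.linalg.norm(P[i]-P[i-1]) for i in range(4)])
cz=[(340,187),(523,270),(386,392),(196,294)]
Q=np.array([at_z(g,u/3+130-.33,v/3+90-.33,.018) for u,v in cz]); print('side',Q, Q.mean(0)); print([np.linalg.norm(Q[i]-Q[i-1]) for i in range(4)])
for n,fr,c in (('index',f,(432,223)),('blade',f,(209,338)),('hub',f,(334,289))):
    print(n,at_z(fr,c[0]/3+109.67,c[1]/3+89.67,{'index':.05,'blade':.09,'hub':.106}[n]))
for n,fr,c in (('index',g,(440,297)),('blade',g,(313,190)),('hub',g,(364,226))):
    print('s',n,at_z(fr,c[0]/3+129.67,c[1]/3+89.67,{'index':.05,'blade':.09,'hub':.106}[n]))
for c,fr in (('top',f),('side',g)):
  for n in ('runner','disc_top','stand','nozzle','weight','index','long_blade'):
    try:
      for r in regions_of(c,n)[:2]:
        m=r['pixels']; print(c,n,r['p'],r['location'][1]*512,r['location'][0]*384,m.sum())
    except Exception as e: print(n,e)
E
```

```text
[[ 0.76754633  0.08152685  0.018     ]
 [ 0.5316194  -0.11649763  0.018     ]
 [ 0.33219632  0.11839102  0.018     ]
 [ 0.5679957   0.31547697  0.018     ]] [0.54983944 0.0997243  0.018     ]
[np.float64(0.3074949035787455), np.float64(0.30801819683143344), np.float64(0.3081269909852973), np.float64(0.30731778461316966)]
side [[ 0.56707748  0.31968144  0.018     ]
 [ 0.76513191  0.07312221  0.018     ]
 [ 0.52800265 -0.13257977  0.018     ]
 [ 0.33044182  0.10599607  0.018     ]] [0.54766346 0.09155499 0.018     ]
[np.float64(0.31883830902781873), np.float64(0.31625466320799533), np.float64(0.3139165348252415), np.float64(0.30975589019899574)]
index [0.62749094 0.00726947 0.05      ]
blade [0.50124329 0.22220649 0.09      ]
hub [0.54896216 0.09997442 0.106     ]
s index [ 0.6279275  -0.00344226  0.05      ]
s blade [0.50635606 0.21058628 0.09      ]
s hub [0.54953364 0.09059224 0.106     ]
top runner 0.79 223.1808 188.0832 2196
top stand 0.65 222.1056 192.19199999999998 10007
top nozzle 0.53 229.7856 139.00799999999998 50
top weight 0.64 219.6992 190.5024 2331
top weight 0.37 129.9968 158.016 345
top index 0.7 221.5936 190.3104 10117
top long_blade 0.87 220.8768 190.3104 2383
side runner 0.69 247.7056 171.1872 1171
side disc_top 0.57 248.7808 172.30079999999998 1065
side stand 0.94 248.9856 185.8176 4189
side stand 0.24 181.1968 148.1088 263
side nozzle 0.41 297.216 176.1024 83
side index 0.6 251.2896 182.59199999999998 4089
side index 0.56 328.704 280.2048 250
side long_blade 0.64 249.3952 169.8816 1125
```

```bash
cat > fit.py <<'E'
from h import *
from scipy.optimize import least_squares
def outline(f,cam):
    # stand outline: orange-ish rim edges
    hsv=cv2.cvtColor(f['img'],cv2.COLOR_RGB2HSV).astype(int)
    return hsv
def projN(f,P):
    R=np.array(f['rotation']); c=(np.array(P)-np.array(f['origin']))@R; k,d=K(f)
    return cv2.projectPoints(c.reshape(-1,1,3),np.zeros(3),np.zeros(3),k,d)[0].reshape(-1,2)
E
python3 - <<'E'
from fit import *
fs={c:optics.grab_frame(c) for c in ('top','side')}
import pickle; pickle.dump(fs,open('f0.pkl','wb'))
for c,f in fs.items():
    a=f['img'].astype(int); red=(a[...,0]-a[...,2])
    print(c, np.percentile(red,[50,90,99]))
    m=np.zeros(red.shape,np.uint8); m[(red>50)]=255
    cc=projN(f,[[.549,.1,.02]])[0]; 
    yy,xx=np.mgrid[:384,:512]; m[(abs(xx-cc[0])>85)|(abs(yy-cc[1])>85)]=0
    cv2.imwrite(f'pics/red_{c}.png',cv2.resize(m,None,fx=1.5,fy=1.5))
    wm=red.clip(0)*(m>0)
    # soft-edge fit: rim center line at 158-? ; fit square with sides through rim pixels
    pts=np.argwhere(m>0)[:,::-1].astype(float)
    w=red[m>0].astype(float)
    P=np.array([at_z(f,u,v,.018)[:2] for u,v in pts])
    def res(p):
        x,y,th,h=p; d=P-[x,y]; R=np.array([[np.cos(th),np.sin(th)],[-np.sin(th),np.cos(th)]]); q=d@R.T
        return (np.abs(q).max(1)-h)
    s=least_squares(res,[.549,.1,-.87,.15],loss='soft_l1',f_scale=.003)
    print(c,len(P),s.x,np.degrees(s.x[2]),np.sqrt(np.mean(s.fun**2)))
E
```

```text
top [16. 18. 29.]
top 581 [ 0.54925976  0.10201724 -0.87424123  0.15301117] -50.09033277977321 0.011870543538210938
side [19. 26. 89.]
side 786 [ 0.7249703   0.44638771 -1.23440869  0.42007525] -70.726407849265 0.06708796266258413
```

```bash
python3 - <<'E'
import cv2,numpy as np
a=cv2.imread('pics/red_top.png');b=cv2.imread('pics/red_side.png')
cv2.imwrite('pics/red.png',np.hstack([a[100:450,150:500],b[100:450,180:530]]))
E
```

```text
(no output)
```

View pics/red.png

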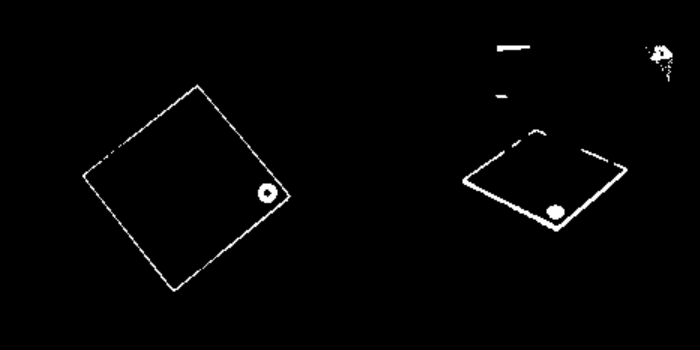

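```bash
cat > ang.py <<'E'
from fit import *
C=np.array([.549,.100]); IDX=np.radians(-50.1)
A=np.radians(np.arange(0,360,1.0))
def prof(f,radii,z):
    out=[]
    g=cv2.cvtColor(f['img'],cv2.COLOR_RGB2GRAY).astype(np.float32)
    for r in radii:
        P=np.c_[C[0]+r*np.cos(A),C[1]+r*np.sin(A),np.full(len(A),z)]
        uv=projN(f,P).astype(np.float32)
        out.append(cv2.remap(g,uv[:,0].reshape(1,-1),uv[:,1].reshape(1,-1),cv2.INTER_LINEAR)[0])
    return np.array(out)
def angle(f,lo=None,verbose=False):
    """long-blade world heading (rad) and quality; uses 8-fold phase + long-blade pick"""
    pi=prof(f,[.085,.09,.095,.10,.104],.088).mean(0); po=prof(f,[.116,.120,.124,.128],.088).mean(0)
    med=np.median(pi); d=np.clip(med-pi,0,60)
    # mod 45 template
    best=[]
    ks=np.arange(0,45,.5)
    t=np.array([sum(np.interp((k+45*j)%360,np.arange(361),np.r_[d,d[0]]) for j in range(8)) for k in ks])
    ph=np.angle(np.sum((t-t.min())**2*np.exp(1j*2*np.pi*ks/45)))*45/(2*np.pi)
    do=np.clip(np.median(po)-po,0,60)
    sc=[max(np.interp((ph+45*j+e)%360,np.arange(361),np.r_[do,do[0]]) for e in (-3,0,3)) for j in range(8)]
    j=int(np.argmax(sc)); s=sorted(sc)
    if verbose: print(np.round(sc,1),np.round((ph+45*np.arange(8))%360,1))
    return (ph+45*j)%360, s[-1], s[-2]
E
python3 - <<'E'
from ang import *
import pickle
fs=pickle.load(open('f0.pkl','rb'))
for c in fs: print(c,angle(fs[c],verbose=True))
f=fs['top']
for r in (.1,.122): print(np.round(prof(f,[r],.088)[0][::5]).astype(int))
E
```

```text
[ 0.8  0.3 57.8  0.   0.3  0.1 14.6  0.7] [ 20.8  65.8 110.8 155.8 200.8 245.8 290.8 335.8]
top (np.float64(110.84044456738458), np.float64(57.75331070463607), np.float64(14.563479559257605))
[39.5  0.   7.1 60.   0.  58.8 60.  60. ] [340.6  25.6  70.6 115.6 160.6 205.6 250.6 295.6]
side (np.float64(115.6309838002179), np.float64(60.0), np.float64(60.0))
[129 128 128 128  86 126 127 128 131 129 128 129 127  84 118 127 129 128
 128 128 128 127  79  76 129 127 129 130 128 129 128  75  90 130 128 129
 130 129 129 127  91 120 127 129 128 130 128 129 123  69 125 130 129 129
 130 129 129 102  55  96 103 100  98  98 102 129 119  56 123 127 128 128]
[128 129 128 127 128 129 127 128 128 128 129 128 127 128 129 128 128 128
 128 130 127 129  83  90 129 130 129 129 129 128 130 129 129 129 128 129
 129 130 129 129 128 129 129 128 128 129 128 129 129 128 129 130 128 128
 128 130 128 130 128  94 101 101  99  98 119 129 128 128 128 129 130 128]
```

{"api": "jog_arm", "payload": {
  "jaw": [0,0,0,0,0,0,0,0],
  "delta_pos": [
    [20,-40,0],
    [20,-40,0],
    [20,-40,0],
    [20,-40,0],
    [20,-40,0],
    [20,-40,0],
    [20,-40,0],
    [20,-40,0]
  ],
  "angular": [
    [0,0,0],
    [0,0,0],
    [0,0,0],
    [0,0,0],
    [0,0,0],
    [0,0,0],
    [0,0,0],
    [0,0,0]
  ]
}}

```text
t: 2.4
ee_pos: [0.369, 0.2677, 0.2229]
ee_rot: [[0.333, 0.943, 0.001], [0.943, -0.333, 0.0], [0.001, 0.001, -1.0]]
wrist_force: [0.4, -0.4, -0.1]
grip_width: 0.0311
```

{"api": "jog_arm", "payload": {
  "jaw": [0,0,0,0,0,0,0,0],
  "delta_pos": [
    [17,-33,-10],
    [17,-33,-10],
    [17,-33,-10],
    [17,-33,-10],
    [16,-34,-20],
    [0,0,-20],
    [0,0,0],
    [0,0,0]
  ],
  "angular": [
    [0,0,0],
    [0,0,0],
    [0,0,0],
    [0,0,0],
    [0,0,0],
    [0,0,0],
    [0,0,0],
    [0,0,0]
  ]
}}

```text
t: 3.2
ee_pos: [0.4519, 0.1034, 0.1426]
ee_rot: [[0.333, 0.943, -0.001], [0.943, -0.333, 0.0], [-0.0, -0.001, -1.0]]
wrist_force: [0.5, 0.0, -0.1]
grip_width: 0.0003
```

```bash
python3 - <<'E'
from ang import *
f=optics.grab_frame('top'); g=optics.grab_frame('side')
a=cv2.resize(f['img'][90:290,110:370],None,fx=1.5,fy=1.5); b=cv2.resize(g['img'][90:290,130:390],None,fx=1.5,fy=1.5)
cv2.imwrite('pics/app.png',cv2.cvtColor(np.hstack([a,b]),cv2.COLOR_RGB2BGR)); print(angle(f,verbose=True))
s=status.read_state(); print(s['t'],s['ee_pos'],s['qpos'])
E
```

```text
[ 0.   0.  60.  60.  60.   0.   1.6  0. ] [ 19.8  64.8 109.8 154.8 199.8 244.8 289.8 334.8]
(np.float64(109.79847033806033), np.float64(60.0), np.float64(60.0))
3.3 [0.45247682 0.10390262 0.14335288] [-1.57688961e-02  4.43185892e-01  1.90755473e+00  1.12807757e-04
  7.89556675e-01 -1.24803497e+00]
```

View pics/app.png

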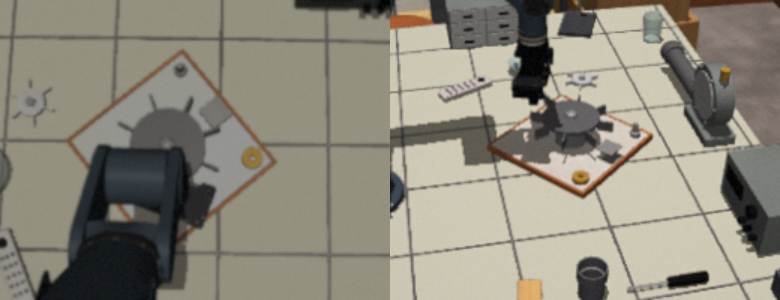

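```bash
python3 - <<'E'
import numpy as np
s=np.array([0,10,18,29,47,72,103,137]); th=np.arctan2(3.5,-96.5)+s/97
p=97*np.c_[np.cos(th),np.sin(th)]; print(np.round(np.diff(p,axis=0),0), np.round(np.diff(p,axis=0),1).tolist(), p[0],p[-1],np.degrees(th))
E
```

```text
[[  0. -10.]
 [  1.  -8.]
 [  2. -11.]
 [  6. -17.]
 [ 14. -21.]
 [ 24. -20.]
 [ 32. -12.]] [[0.2, -10.0], [0.9, -8.0], [2.2, -10.8], [6.3, -16.9], [13.6, -20.9], [23.5, -20.0], [31.5, -12.2]] [-96.93626251   3.51582299] [-18.7647805  -95.16765739] [177.92282523 183.82960663 188.55503174 195.05249127 205.68469778
 220.45165127 238.76267358 258.84573032]
```

{"api": "jog_arm", "payload": {
  "jaw": [0,0,0,0,0,0,0,0],
  "delta_pos": [
    [0,0,-20],
    [0,0,-20],
    [0,0,-15],
    [0,0,-10],
    [0,0,-6],
    [0,0,0],
    [0,0,0],
    [0,0,0]
  ],
  "angular": [
    [0,0,0],
    [0,0,0],
    [0,0,0],
    [0,0,0],
    [0,0,0],
    [0,0,0],
    [0,0,0],
    [0,0,0]
  ]
}}

```text
t: 4.1
ee_pos: [0.4528, 0.1033, 0.0722]
ee_rot: [[0.333, 0.943, 0.001], [0.943, -0.333, -0.0], [0.0, 0.001, -1.0]]
wrist_force: [-1.1, -0.0, 1.0]
grip_width: 0.0004
```

```bash
python3 - <<'E'
from ang import *
for i in range(3):
    f=optics.grab_frame('top'); s=status.read_state(); print(s['t'],s['wrist_force'],angle(f,verbose=(i==2)))
g=optics.grab_frame('side'); b=cv2.resize(g['img'][110:230,180:340],None,fx=4,fy=4)
cv2.imwrite('pics/dn.png',cv2.cvtColor(b,cv2.COLOR_RGB2BGR))
E
```

```text
4.15 [-0.64929502 -0.53503763  0.37538394] (np.float64(110.27040352646283), np.float64(60.0), np.float64(60.0))
4.2 [-0.30464466  1.20285134  0.0510831 ] (np.float64(110.30021194549029), np.float64(60.0), np.float64(60.0))
[ 0.   0.  60.  60.  60.   0.   6.8  0. ] [ 20.3  65.3 110.3 155.3 200.3 245.3 290.3 335.3]
4.25 [-0.32952035 -0.22140758  0.06356589] (np.float64(110.30390110588331), np.float64(60.0), np.float64(60.0))
```

View pics/dn.png

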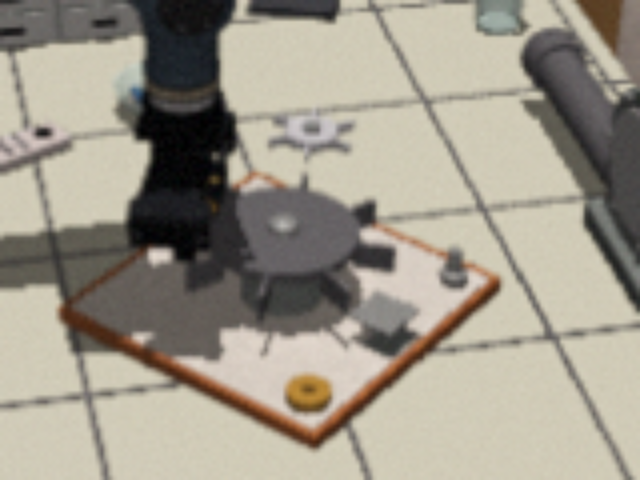

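{"api": "jog_arm", "payload": {
  "jaw": [0,0,0,0,0,0,0,0],
  "delta_pos": [
    [0,-10,0],
    [1,-8,0],
    [2,-11,0],
    [6,-17,0],
    [14,-21,0],
    [24,-20,0],
    [32,-12,0],
    [13,-13,44]
  ],
  "angular": [
    [0,0,0],
    [0,0,0],
    [0,0,0],
    [0,0,0],
    [0,0,0],
    [0,0,0],
    [0,0,0],
    [0,0,0]
  ]
}}

```text
t: 5.1
ee_pos: [0.5432, -0.0105, 0.1098]
ee_rot: [[0.335, 0.942, -0.011], [0.942, -0.335, 0.003], [-0.001, -0.012, -1.0]]
wrist_force: [0.6, -0.4, 0.8]
grip_width: 0.0006
```

{"api": "jog_arm", "payload": {
  "jaw": [0,0,0,0,0,0,0,0],
  "delta_pos": [
    [-5,5,45],
    [-15,30,35],
    [-18,46,0],
    [-18,46,0],
    [-18,46,0],
    [-18,46,0],
    [-18,46,0],
    [-18,46,0]
  ],
  "angular": [
    [0,0,0],
    [0,0,0],
    [0,0,0],
    [0,0,0],
    [0,0,0],
    [0,0,0],
    [0,0,0],
    [0,0,0]
  ]
}}

```text
t: 5.9
ee_pos: [0.4159, 0.303, 0.1956]
ee_rot: [[0.334, 0.942, 0.0], [0.942, -0.334, -0.0], [-0.0, 0.0, -1.0]]
wrist_force: [2.1, -0.4, 0.4]
grip_width: 0.0002
```

```bash
python3 - <<'E'
from ang import *
L=[]
for i in range(6):
    t=status.read_state()['t']; f=optics.grab_frame('top'); a=angle(f,verbose=(i==0)); L.append((t,*a)); print(np.round(L[-1],2))
np.save('L1.npy',L); save(f,'spin1.png')
un=np.unwrap([l[1] for l in L],period=360); p=np.polyfit([l[0] for l in L],np.radians(un),1); print('omega',p[0])
E
```

```text
[45.6  1.1  0.9  0.   0.3  0.   6.9  0.8] [ 20.  65. 110. 155. 200. 245. 290. 335.]
[ 5.9  20.04 45.62  6.93]
[ 5.95 30.74 36.9  33.85]
[ 6.   41.39 42.28 33.21]
[ 6.05 51.81 47.14 19.72]
[ 6.1  62.6  51.99  1.04]
[ 6.15 73.27 58.46 35.22]
omega 3.7117630132970447
```

View pics/spin1.png

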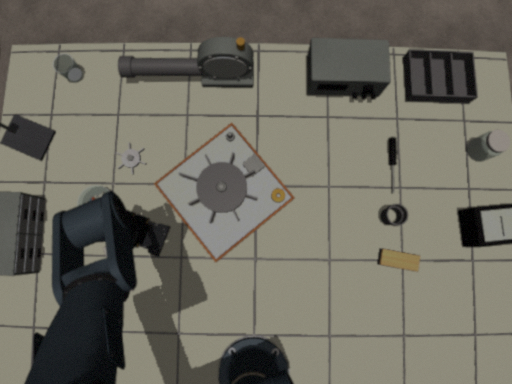

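```bash
cat > model.py <<'E'
from ang import *
def model(t,p):
    # w' = -a w - 0.04
    th0,w0,a=p; b=.04/a; return th0+(w0+b)*(1-np.exp(-a*t))/a-b*t
def omega(t,p):
    th0,w0,a=p; b=.04/a; return (w0+b)*np.exp(-a*t)-b
def fit(L,t0=6.0):
    L=np.array(L); t=L[:,0]-t0; th=np.radians(np.unwrap(L[:,1],period=360))
    r=least_squares(lambda p:model(t,p)-th,[th[0],3.7,.08],loss='soft_l1',f_scale=.02)
    return r.x,r.fun
E
python3 - <<'E'
from model import *
L=list(np.load('L1.npy'))
for i in range(60):
    t=status.read_state()['t']; f=optics.grab_frame('top'); L.append((t,*angle(f)))
np.save('L2.npy',L)
p,r=fit(L); print(p, np.degrees(np.std(r)), np.degrees(np.abs(r).max()), L[-1])
off=[ (np.sum((np.array(L)[:,2]-np.array(L)[:,3])<3)) ]; print(off)
# zeros (long blade over index)
tt=np.arange(0,25,.005); th=model(tt,p)-IDX
for k in range(1,12):
    i=np.searchsorted(th,2*np.pi*k); 
    if i<len(tt): print(k,round(6+tt[i],3),round(omega(tt[i],p),3))
E
```

```text
[0.72234577 3.71699941 0.08359491] 0.10326942271357824 0.1966821406295713 (9.15, np.float64(260.7928900304951), np.float64(55.35994788535422), np.float64(32.70622889784287))
[np.int64(0)]
1 7.345 3.271
2 9.47 2.661
3 12.165 2.027
4 15.92 1.352
5 22.785 0.553
```

```bash
python3 - <<'E'
from model import *
L=list(np.load('L2.npy'))
while True:
    t=status.read_state()['t']
    if t>13.99: break
    f=optics.grab_frame('top'); L.append((t,*angle(f)))
np.save('L3.npy',L)
p,r=fit(L); print(t,p, np.degrees(np.std(r)), np.degrees(np.abs(r).max()), np.degrees(r[-5:]),L[-1])
tt=np.arange(0,25,.005); th=model(tt,p)-IDX
for k in range(3,6):
    i=np.searchsorted(th,2*np.pi*k); print(k,round(6+tt[i],3),round(omega(tt[i],p),3))
print(status.read_state()['ee_pos'])
E
```

```text
14.0 [0.72060362 3.72035473 0.0841168 ] 0.1112689070300234 0.3623457132440825 [-0.06116529  0.04790584  0.02924537  0.08996909  0.36234571] (13.95, np.float64(138.0008662624871), np.float64(60.0), np.float64(32.787969699395))
3 12.17 2.022
4 15.945 1.342
5 22.93 0.535
[0.41624917 0.30225742 0.19552854]
```

{"api": "jog_arm", "payload": {
  "jaw": [0,0,0,0,0,0,0,0],
  "delta_pos": [
    [16,-28,-14],
    [16,-28,-14],
    [16,-28,-14],
    [16,-28,-14],
    [16,-28,-14],
    [16,-28,-14],
    [4,-1,-2],
    [0,0,0]
  ],
  "angular": [
    [0,0,0],
    [0,0,0],
    [0,0,0],
    [0,0,0],
    [0,0,0],
    [0,0,0],
    [0,0,0],
    [0,0,0]
  ]
}}

```text
t: 14.8
ee_pos: [0.5168, 0.1326, 0.1091]
ee_rot: [[0.335, 0.942, -0.001], [0.942, -0.335, 0.0], [-0.0, -0.001, -1.0]]
wrist_force: [-0.4, 0.5, 1.1]
grip_width: 0.0002
```

```bash
python3 - <<'E'
from model import *
L=list(np.load('L3.npy')); p,r=fit(L)
while True:
    s=status.read_state(); t=s['t']
    if t>15.64: break
    f=optics.grab_frame('top'); a=angle(f); print(round(t,2),np.round(a,1), round(np.degrees(model(t-6,p))%360,1))
save(f,'pre.png'); print(t,s['ee_pos'],s['wrist_force'])
E
```

```text
14.8 [83.3 60.  60. ] 216.2
14.85 [85.6 60.  60. ] 220.6
14.9 [89.5 60.  60. ] 224.9
14.95 [92.9 60.  60. ] 229.3
15.0 [51.4 60.  60. ] 233.5
15.05 [54.6 60.  60. ] 237.8
15.1 [58.2 60.  60. ] 242.0
15.15 [62.9 60.  60. ] 246.3
15.2 [68. 60. 60.] 250.5
15.25 [75.2 60.  60. ] 254.6
15.3 [79.6 60.  60. ] 258.8
15.35 [83.4 60.  60. ] 262.9
15.4 [86.5 60.  60. ] 267.0
15.45 [89.9 60.  60. ] 271.1
15.5 [48.1 60.  60. ] 275.1
15.55 [51.2 60.  60. ] 279.2
15.6 [53.7 60.  60. ] 283.2
15.65 [0.51624228 0.13321596 0.1095283 ] [ 0.57572228 -1.01460445  0.45275344]
```

```bash
python3 - <<'E'
from model import *
a=cv2.imread('pics/pre.png'); cv2.imwrite('pics/prez.png',cv2.resize(a[120:260,150:310],None,fx=4,fy=4))
E
```

```text
(no output)
```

View pics/prez.png

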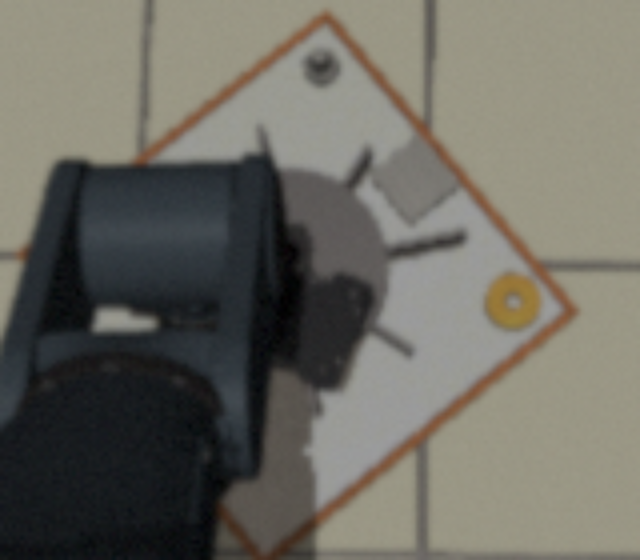

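```bash
python3 - <<'E'
from model import *
import pickle
f=pickle.load(open('f0.pkl','rb'))['top']
for c in ((463,237),(405,248)):
    P=at_z(f,c[0]/4+149.6,c[1]/4+119.6,.088); d=P[:2]-C; print(np.hypot(*d),np.degrees(np.arctan2(d[1],d[0]))%360)
E
```

```text
0.13100087630549476 281.5197655288382
0.0875149688271164 281.38027838430077
```

{"api": "jog_arm", "payload": {
  "jaw": [0,0,0,0,0,0,0,0],
  "delta_pos": [
    [0,0,-7],
    [0,0,-7],
    [0,0,-4.5],
    [0,0,0],
    [0,0,0],
    [0,0,0],
    [0,0,0],
    [0,0,0]
  ],
  "angular": [
    [0,0,0],
    [0,0,0],
    [0,0,0],
    [0,0,0],
    [0,0,0],
    [0,0,0],
    [0,0,0],
    [0,0,0]
  ]
}}

```text
t: 16.45
ee_pos: [0.5164, 0.1334, 0.0914]
ee_rot: [[0.333, 0.943, 0.0], [0.943, -0.333, 0.0], [0.0, 0.0, -1.0]]
wrist_force: [-1.5, 0.4, 5.9]
grip_width: 0.0007
```

```bash
python3 - <<'E'
from model import *
for i in range(2):
    f=optics.grab_frame('top'); s=status.read_state(); print(s['t'],s['ee_pos'],s['wrist_force']); save(f,f'br{i}.png')
a=f['img']; g=cv2.imread('pics/br0.png'); h=cv2.imread('pics/br1.png'); print(np.abs(g.astype(int)-h)[120:260,220:310].max())
cv2.imwrite('pics/brz.png',cv2.resize(h[120:260,150:310],None,fx=4,fy=4))
E
```

```text
16.5 [0.51636864 0.13340748 0.09137322] [-2.12164769  0.59530667  6.45106993]
16.55 [0.51636221 0.1334158  0.09136308] [-1.22962627  0.66793367  6.10543307]
17
```

View pics/brz.png

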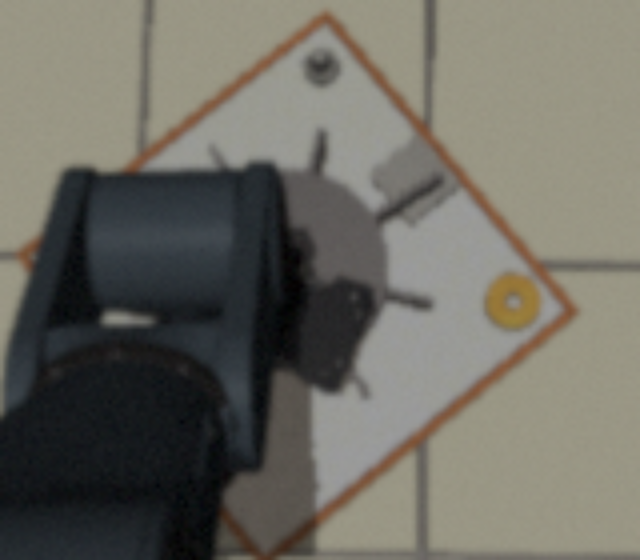

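{"api": "jog_arm", "payload": {
  "jaw": [0,0,0,0,0,0,0,0],
  "delta_pos": [
    [0,0,20],
    [0,0,40],
    [0,0,40],
    [-16,28,10],
    [-16,28,0],
    [-16,28,0],
    [-16,28,0],
    [-16,28,0]
  ],
  "angular": [
    [0,0,0],
    [0,0,0],
    [0,0,0],
    [0,0,0],
    [0,0,0],
    [0,0,0],
    [0,0,0],
    [0,0,0]
  ]
}}

```text
t: 17.35
ee_pos: [0.4353, 0.2741, 0.2006]
ee_rot: [[0.334, 0.943, -0.001], [0.943, -0.334, -0.0], [-0.0, -0.001, -1.0]]
wrist_force: [2.0, 0.6, 0.1]
grip_width: 0.0001
```

{"api": "jog_arm", "payload": {
  "jaw": [0,0,0,0,0,0,0,0],
  "delta_pos": [
    [-16,28,0],
    [-16,28,0],
    [-10,25,0],
    [0,0,0],
    [0,0,0],
    [0,0,0],
    [0,0,0],
    [0,0,0]
  ],
  "angular": [
    [0,0,0],
    [0,0,0],
    [0,0,0],
    [0,0,0],
    [0,0,0],
    [0,0,0],
    [0,0,0],
    [0,0,0]
  ]
}}

```text
t: 18.15
ee_pos: [0.3948, 0.3534, 0.201]
ee_rot: [[0.335, 0.942, -0.0], [0.942, -0.335, -0.0], [-0.0, -0.0, -1.0]]
wrist_force: [0.3, -0.1, -0.5]
grip_width: 0.0004
```

```bash
python3 - <<'E'
from model import *
for i in range(5):
    f=optics.grab_frame('top'); s=status.read_state(); print(s['t'],s['ee_pos'],s['wrist_force'],angle(f))
save(f,'end.png'); h=cv2.imread('pics/end.png')
cv2.imwrite('pics/endz.png',cv2.resize(h[110:270,110:310],None,fx=3,fy=3))
E
```

```text
18.2 [0.39473496 0.3535559  0.20102171] [-0.67551647 -0.71463058 -0.00499383] (np.float64(325.7035546370697), np.float64(60.0), np.float64(1.2163892289100888))
18.25 [0.39465981 0.35367503 0.20107173] [0.6428583  0.83462646 0.8267665 ] (np.float64(326.2121778125903), np.float64(58.07133683633728), np.float64(1.1469644480765027))
18.3 [0.3946033  0.35379237 0.20106937] [-0.12702413 -0.32078473 -0.69962096] (np.float64(326.8351382781888), np.float64(60.0), np.float64(0.8570352665092172))
18.35 [0.39451458 0.35391245 0.20105526] [-0.05024856  0.25247092  1.11750933] (np.float64(327.3652859990526), np.float64(57.663587586381844), np.float64(0.935395142030401))
18.4 [0.39445322 0.35401986 0.20108702] [ 0.05842644  0.48216332 -0.63516787] (np.float64(327.99802959209313), np.float64(60.0), np.float64(0.9421835369917535))
```

View pics/endz.png

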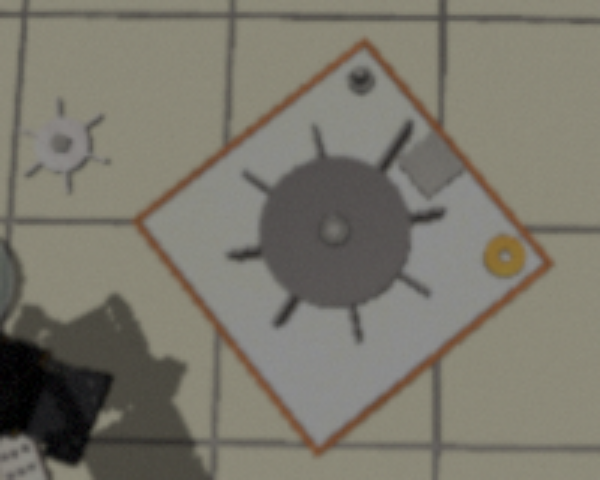

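{"api": "jog_arm", "payload": {
  "jaw": [0,0,0,0,0,0,0,0],
  "delta_pos": [
    [10,-43,-10],
    [10,-43,-10],
    [10,-43,-10],
    [10,-43,-10],
    [10,-43,-10],
    [10,-43,-10],
    [0,0,-20],
    [0,0,-20]
  ],
  "angular": [
    [0,0,0],
    [0,0,0],
    [0,0,0],
    [0,0,0],
    [0,0,0],
    [0,0,0],
    [0,0,0],
    [0,0,0]
  ]
}}

```text
t: 19.2
ee_pos: [0.4556, 0.0944, 0.1009]
ee_rot: [[0.337, 0.941, 0.002], [0.941, -0.337, -0.0], [0.001, 0.002, -1.0]]
wrist_force: [0.5, 0.2, -0.5]
grip_width: 0.0003
```

```bash
python3 - <<'E'
from model import *
f=optics.grab_frame('top'); s=status.read_state(); print(s['t'],s['ee_pos'],s['wrist_force'],angle(f,verbose=True))
save(f,'re.png'); h=cv2.imread('pics/re.png')
cv2.imwrite('pics/rez.png',cv2.resize(h[110:270,150:310],None,fx=3,fy=3))
d=s['ee_pos'][:2]-C; print(np.degrees(np.arctan2(d[1],d[0]))%360,np.hypot(*d))
th=np.arctan2(-4,-95)+np.array([0,8,18,35,59,89,122])/95; p=95.1*np.c_[np.cos(th),np.sin(th)]; print(np.round(np.diff(p,axis=0),1).tolist(),np.degrees(th))
E
```

```text
[ 0.   0.  60.  60.  60.   0.   0.3 60. ] [ 19.8  64.8 109.8 154.8 199.8 244.8 289.8 334.8]
19.25 [0.4531826  0.09500953 0.09824801] [-0.52745974  0.10459097 -1.4210405 ] (np.float64(109.8498766914979), np.float64(60.0), np.float64(60.0))
182.98144869909828 0.09594727234873712
[[0.7, -8.0], [1.8, -9.8], [5.4, -16.1], [12.3, -20.6], [21.9, -20.4], [30.0, -13.3]] [-177.58897025 -172.7640625  -166.73292782 -156.47999885 -142.00527561
 -123.91187155 -104.00912709]
```

View pics/rez.png

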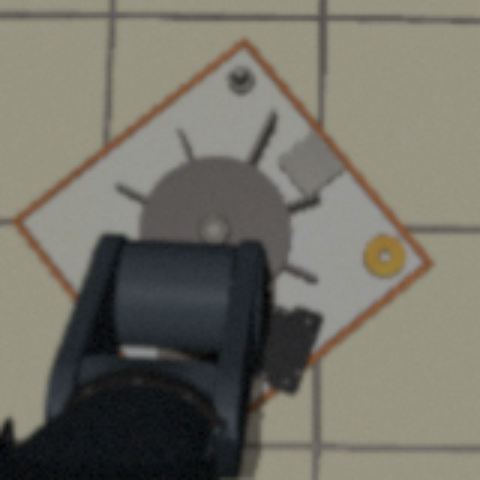

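{"api": "jog_arm", "payload": {
  "jaw": [0,0,0,0,0,0,0,0],
  "delta_pos": [
    [0,0,-29],
    [1,-8,0],
    [2,-10,0],
    [5,-16,0],
    [12,-21,0],
    [22,-20,0],
    [30,-13,0],
    [13,-13,44]
  ],
  "angular": [
    [0,0,0],
    [0,0,0],
    [0,0,0],
    [0,0,0],
    [0,0,0],
    [0,0,0],
    [0,0,0],
    [0,0,0]
  ]
}}

```text
t: 20.05
ee_pos: [0.5389, -0.0062, 0.1126]
ee_rot: [[0.334, 0.942, -0.008], [0.942, -0.334, 0.002], [-0.001, -0.009, -1.0]]
wrist_force: [1.1, -0.2, -0.1]
grip_width: 0.0004
```

{"api": "jog_arm", "payload": {
  "jaw": [0,0,0,0,0,0,0,0],
  "delta_pos": [
    [-5,5,45],
    [-15,30,35],
    [-18,46,0],
    [-18,46,0],
    [-18,46,0],
    [-18,46,0],
    [-18,46,0],
    [-18,46,0]
  ],
  "angular": [
    [0,0,0],
    [0,0,0],
    [0,0,0],
    [0,0,0],
    [0,0,0],
    [0,0,0],
    [0,0,0],
    [0,0,0]
  ]
}}

```text
t: 20.85
ee_pos: [0.4111, 0.3077, 0.1982]
ee_rot: [[0.333, 0.943, 0.003], [0.943, -0.333, 0.001], [0.002, 0.003, -1.0]]
wrist_force: [0.4, 0.6, 0.6]
grip_width: 0.0003
```

```bash
cat >> model.py <<'E'
def passes(p,t0,a,b):
    tt=np.arange(0,30,.005); th=model(tt,p)-IDX
    for k in range(1,14):
        i=np.searchsorted(th,2*np.pi*k)
        if i<len(tt) and a<t0+tt[i]<b: print(k,round(t0+tt[i],3),round(omega(tt[i],p),3))
E
python3 - <<'E'
from model import *
L=[]
while True:
    t=status.read_state()['t']
    if t>24.0: break
    f=optics.grab_frame('top'); L.append((t,*angle(f)))
np.save('M1.npy',L); t0=L[0][0]
p,r=fit(L,t0); print(t0,t,p,np.degrees(np.std(r)),np.degrees(np.abs(r).max())); passes(p,t0,20,60)
save(f,'m1.png')
E
```

```text
20.85 24.05 [4.22191014 3.74686733 0.08382224] 0.10290180119970682 0.22322245446315211
1 21.175 3.633
2 23.065 3.031
3 25.38 2.412
4 28.405 1.765
5 32.93 1.057
```

```bash
python3 - <<'E'
from model import *
import pickle
f=pickle.load(open('f0.pkl','rb'))['top']
for c in ((438,181),(386,216)):
    P=at_z(f,c[0]/4+149.6,c[1]/4+119.6,.088); d=P[:2]-C; print(np.hypot(*d),np.degrees(np.arctan2(d[1],d[0]))%360)
for i in (0,1):
    h=cv2.imread(f'pics/br{i}.png'); f['img']=cv2.cvtColor(h,cv2.COLOR_BGR2RGB)
    o=prof(f,[.09,.095,.10,.105],.088).mean(0); j=np.arange(340,360); print([int(np.argmin(o[a:b])+a) for a,b in ((250,285),(295,325),(335,359),)])
    o=prof(f,[.116,.12,.124,.128],.086).mean(0); print(np.round(o[300:322]))
L=np.load('L3.npy'); p,r=fit(L); print(np.degrees(model(9.906,p))%360)
E
```

```text
0.12872223214261905 301.87045132570535
0.08227699185443839 299.88260819323375
[256, 301, 347]
[ 86.  66.  63.  76.  90. 102. 111. 116. 118. 119. 119. 119. 119. 119.
 118. 117. 118. 121. 126. 133. 141. 148.]
[256, 301, 347]
[ 85.  65.  61.  75.  90. 101. 111. 116. 118. 118. 118. 119. 118. 118.
 118. 118. 118. 120. 125. 132. 141. 148.]
307.22320678815936
```

```bash
python3 - <<'E'
from model import *
L=list(np.load('M1.npy')); t0=L[0][0]
while True:
    t=status.read_state()['t']
    if t>26.54: break
    f=optics.grab_frame('top'); L.append((t,*angle(f)))
np.save('M2.npy',L)
p,r=fit(L,t0); s=status.read_state(); print(s['t'],s['ee_pos'],p,np.degrees(np.std(r)),np.degrees(r[-6:])); passes(p,t0,24,60)
E
```

```text
26.55 [0.41128076 0.30626356 0.19605313] [4.22142962 3.74785949 0.08398662] 0.10387251221857009 [-0.11328043 -0.13092425 -0.10564606 -0.05779073  0.04885399  0.20420564]
3 25.38 2.411
4 28.41 1.762
5 32.945 1.053
```

{"api": "jog_arm", "payload": {
  "jaw": [0,0,0,0,0,0,0,0],
  "delta_pos": [
    [17,-28,-14],
    [17,-28,-14],
    [17,-28,-14],
    [17,-28,-14],
    [17,-28,-14],
    [17,-28,-14],
    [3,-5,-2.5],
    [0,0,0]
  ],
  "angular": [
    [0,0,0],
    [0,0,0],
    [0,0,0],
    [0,0,0],
    [0,0,0],
    [0,0,0],
    [0,0,0],
    [0,0,0]
  ]
}}

```text
t: 27.35
ee_pos: [0.5165, 0.1324, 0.109]
ee_rot: [[0.336, 0.942, -0.001], [0.942, -0.336, 0.0], [-0.0, -0.001, -1.0]]
wrist_force: [0.0, 0.4, -0.0]
grip_width: 0.0004
```

```bash
python3 - <<'E'
from model import *
L=list(np.load('M2.npy')); t0=L[0][0]; p,r=fit(L,t0); print(status.read_state()['t'],status.read_state()['ee_pos'])
while True:
    s=status.read_state(); t=s['t']
    if t>28.19: break
    f=optics.grab_frame('top')
    # visible sector only: peaks of dark at r .095 within 275..375
    o=prof(f,[.09,.095,.10,.105],.088).mean(0); o=np.r_[o,o]
    pr=np.degrees(model(t-t0,p))%360; ph=pr%45; cand=[c for c in ph+45*np.arange(18) if 325<=c<=410 ]
    out=[]
    for c in cand:
        a=int(c)-8; seg=o[a:a+17]; w=np.clip(np.median(seg)-10-seg,0,None); out.append(round(float((w*np.arange(a,a+17)).sum()/max(w.sum(),1e-6)-c),1))
    print(round(t,2),round(pr,1),out)
print(t,s['ee_pos'],s['wrist_force'])
E
```

```text
27.35 [0.51646287 0.13240142 0.10901333]
27.35 196.8 [-1.6, -0.3]
27.4 202.4 [-1.5, -0.5]
27.45 208.0 [-1.4, 6.9]
27.5 213.6 [-1.4, 6.8]
27.55 219.1 [-1.3, 6.0]
27.6 224.7 [-1.1, -404.7]
27.65 230.1 [-0.8]
27.7 235.6 [-2.1, -0.6]
27.75 241.0 [-1.6, -0.5]
27.8 246.4 [-1.5, -0.1]
27.85 251.8 [-1.5, -0.1]
27.9 257.1 [-1.4, 7.3]
27.95 262.5 [-1.3, 6.0]
28.0 267.7 [-1.2, -402.7]
28.05 273.0 [-1.2, -408.0]
28.1 278.2 [-0.9]
28.15 283.4 [-1.9, -0.3]
28.2 [0.51625595 0.13323013 0.10950493] [ 0.2556736  -0.03815807  0.08646861]
```

{"api": "jog_arm", "payload": {
  "jaw": [0,0,0,0,0,0,0,0],
  "delta_pos": [
    [0,0,-7],
    [0,0,-7],
    [0,0,-4.5],
    [0,0,0],
    [0,0,0],
    [0,0,0],
    [0,0,0],
    [0,0,0]
  ],
  "angular": [
    [0,0,0],
    [0,0,0],
    [0,0,0],
    [0,0,0],
    [0,0,0],
    [0,0,0],
    [0,0,0],
    [0,0,0]
  ]
}}

```text
t: 29.0
ee_pos: [0.5164, 0.1334, 0.0914]
ee_rot: [[0.334, 0.943, 0.0], [0.943, -0.334, 0.0], [0.0, 0.0, -1.0]]
wrist_force: [-0.2, 0.4, 5.4]
grip_width: 0.0002
```

```bash
cat > chk.py <<'E'
from model import *
import sys
for i in range(int(sys.argv[2])):
    f=optics.grab_frame('top'); s=status.read_state()
    o=prof(f,[.09,.095,.10,.105],.088).mean(0); q=prof(f,[.116,.12,.124,.128],.086).mean(0)
    def cen(o,a,b):
        seg=o[a:b]; w=np.clip(seg.max()*.8-seg,0,None)**2; return round(float((w*np.arange(a,b)).sum()/max(w.sum(),1e-6)),2)
    print(s['t'],np.round(s['ee_pos'],4),np.round(s['wrist_force'],1),'inner',cen(o,290,330),'outer',cen(q,290,330),np.round(angle(f),1))
save(f,sys.argv[1]+'.png'); h=cv2.imread('pics/'+sys.argv[1]+'.png')
cv2.imwrite('pics/'+sys.argv[1]+'z.png',cv2.resize(h[110:270,150:310],None,fx=3,fy=3))
E
python3 chk.py b2 3
```

```text
29.05 [0.5164 0.1334 0.0914] [-0.6  0.2  6.3] inner 308.59 outer 308.8 [86.7 60.  60. ]
29.1 [0.5164 0.1334 0.0914] [-0.3  0.5  5.5] inner 308.61 outer 308.81 [86.6 60.  60. ]
29.15 [0.5164 0.1334 0.0914] [-0.7  0.5  6.5] inner 308.59 outer 308.8 [86.8 60.  60. ]
```

View pics/b2z.png

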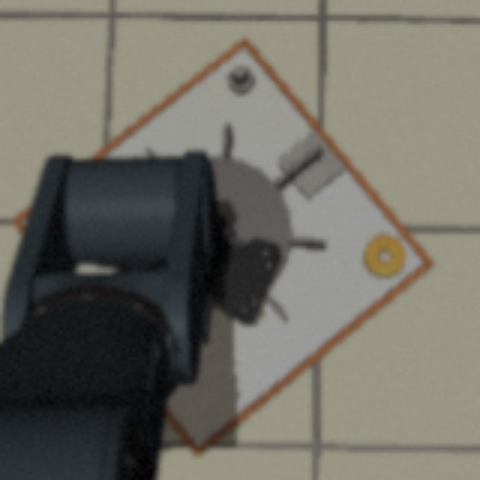

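{"api": "jog_arm", "payload": {
  "jaw": [0,0,0,0,0,0,0,0],
  "delta_pos": [
    [0,0,0.2],
    [0,0,0.3],
    [0,0,0.4],
    [0,0,0.4],
    [0,0,0.4],
    [0,0,0.4],
    [0,0,0.4],
    [0,0,0.4]
  ],
  "angular": [
    [0,0,0],
    [0,0,0],
    [0,0,0],
    [0,0,0],
    [0,0,0],
    [0,0,0],
    [0,0,0],
    [0,0,0]
  ]
}}

```text
t: 29.95
ee_pos: [0.5163, 0.1332, 0.0939]
ee_rot: [[0.333, 0.943, 0.0], [0.943, -0.333, 0.0], [0.0, 0.0, -1.0]]
wrist_force: [0.0, -0.2, 4.3]
grip_width: 0.0005
```

```bash
python3 chk.py l1 3
```

```text
30.0 [0.5163 0.1333 0.094 ] [-0.1  0.3  4.6] inner 308.79 outer 309.18 [87. 60. 60.]
30.05 [0.5163 0.1333 0.0939] [-0.6  1.   3.7] inner 308.72 outer 309.17 [86.9 60.  60. ]
30.1 [0.5163 0.1332 0.0939] [-0.3  0.6  3.4] inner 308.95 outer 309.13 [87.1 60.  60. ]
```

{"api": "jog_arm", "payload": {
  "jaw": [0,0,0,0,0,0,0,0],
  "delta_pos": [
    [0,0,0.2],
    [0,0,0.3],
    [0,0,0.4],
    [0,0,0.4],
    [0,0,0.4],
    [0,0,0.4],
    [0,0,0.4],
    [0,0,0.4]
  ],
  "angular": [
    [0,0,0],
    [0,0,0],
    [0,0,0],
    [0,0,0],
    [0,0,0],
    [0,0,0],
    [0,0,0],
    [0,0,0]
  ]
}}

```text
t: 30.9
ee_pos: [0.5162, 0.1333, 0.0969]
ee_rot: [[0.333, 0.943, -0.0], [0.943, -0.333, -0.0], [-0.0, -0.0, -1.0]]
wrist_force: [-0.1, 0.1, -1.3]
grip_width: 0.0006
```

```bash
python3 chk.py l2 4
```

```text
30.95 [0.5163 0.1333 0.0969] [0.2 0.5 0.1] inner 309.56 outer 309.8 [87.3 60.  60. ]
31.0 [0.5163 0.1333 0.0969] [ 0.1 -0.6 -0.6] inner 309.55 outer 309.93 [87.3 60.  60. ]
31.05 [0.5163 0.1332 0.0969] [0.7 0.9 0.3] inner 309.6 outer 309.86 [87.5 60.  60. ]
31.1 [0.5163 0.1332 0.0969] [0.1 0.6 0.6] inner 309.58 outer 309.93 [87.4 60.  60. ]
```

Released and still at ~309.6–309.9° (index at 309.9°). Now up and away.

{"api": "jog_arm", "payload": {
  "jaw": [0,0,0,0,0,0,0,0],
  "delta_pos": [
    [0,0,4],
    [0,0,10],
    [0,0,25],
    [0,0,40],
    [0,0,25],
    [-14,25,0],
    [-16,28,0],
    [-16,28,0]
  ],
  "angular": [
    [0,0,0],
    [0,0,0],
    [0,0,0],
    [0,0,0],
    [0,0,0],
    [0,0,0],
    [0,0,0],
    [0,0,0]
  ]
}}

```text
t: 31.9
ee_pos: [0.4701, 0.2149, 0.2022]
ee_rot: [[0.334, 0.942, 0.002], [0.942, -0.334, 0.0], [0.001, 0.002, -1.0]]
wrist_force: [0.7, -0.8, -0.1]
grip_width: 0.0006
```

{"api": "jog_arm", "payload": {
  "jaw": [0,0,0,0,0,0,0,0],
  "delta_pos": [
    [-16,28,0],
    [-16,28,0],
    [-16,28,0],
    [-16,28,0],
    [-10,20,0],
    [0,0,0],
    [0,0,0],
    [0,0,0]
  ],
  "angular": [
    [0,0,0],
    [0,0,0],
    [0,0,0],
    [0,0,0],
    [0,0,0],
    [0,0,0],
    [0,0,0],
    [0,0,0]
  ]
}}

```text
t: 32.7
ee_pos: [0.3968, 0.3456, 0.2012]
ee_rot: [[0.334, 0.943, 0.001], [0.943, -0.334, -0.0], [0.0, 0.001, -1.0]]
wrist_force: [0.9, 0.1, -0.1]
grip_width: 0.0006
```

```bash
python3 chk.py fin 10; python3 - <<'E'
from ang import *
g=optics.grab_frame('side'); save(g,'fins.png')
E
```

```text
32.75 [0.3969 0.3455 0.2011] [ 0.2 -0.5  0.3] inner 309.55 outer 309.85 [311.4  60.    6.7]
32.8 [0.3969 0.3454 0.201 ] [ 0.6 -0.3 -0.2] inner 309.6 outer 309.83 [311.4  60.    6.9]
32.85 [0.3969 0.3454 0.201 ] [-0.4 -0.4  0.2] inner 309.61 outer 309.87 [311.4  60.    6.2]
32.9 [0.3968 0.3455 0.2009] [-0.5  0.1 -0.2] inner 309.56 outer 309.86 [311.4  60.    6.7]
32.95 [0.3967 0.3456 0.2009] [ 0.9 -0.2 -0.9] inner 309.57 outer 309.87 [311.4  60.    6.6]
33.0 [0.3966 0.3457 0.2008] [0.2 0.1 0.3] inner 309.59 outer 309.86 [311.4  60.    6.8]
33.05 [0.3966 0.3458 0.2008] [-0.4 -1.  -0.5] inner 309.61 outer 309.86 [311.4  60.    6.4]
33.1 [0.3965 0.3459 0.2008] [-0.5 -0.1  0.5] inner 309.58 outer 309.86 [311.4  60.    6.5]
33.15 [0.3965 0.346  0.2008] [-0.6  0.4  0.6] inner 309.6 outer 309.86 [311.4  60.    7.4]
33.2 [0.3964 0.3461 0.2008] [ 0.5  0.7 -0.9] inner 309.58 outer 309.83 [311.4  60.    6.5]
```

View pics/fin.png

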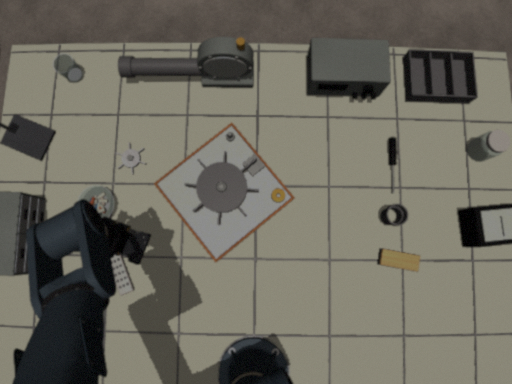

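View pics/fins.png

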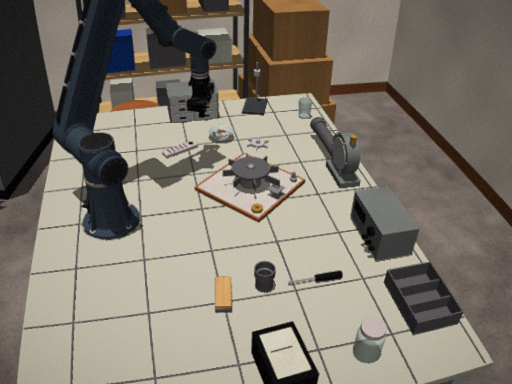

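The wheel is at rest with its long blade over the index plate (top view: tip about (259,168), plate about (254,165)). The nozzle, the brass ring and the other things look where they were.

```bash
python3 -c "
from cell import ctrl; print(ctrl.close_job())"
```

```text
the job is handed in; nothing more can be done
None
```

The wheel is at rest with its long blade over the index plate and the hand is clear, but it took two spins. The first stop did not hold, so the "right the first time" condition was not strictly met.

- **First spin:** I flicked the wheel to about 3.7 rad/s and it ran untouched for about 11 s, faster than 1.3 rad/s throughout. I braked it with about 6 N and it stopped about 7–8° short of the plate's centre. I then lifted the finger too fast, which left the wheel creeping on at about 0.2 rad/s, and it drifted about 18° past the plate. No check caught this until the hand had moved away.
- **Second spin:** I flicked it again while it was still creeping, so the whole test was repeated. It ran untouched for about 8.4 s, falling from about 3.7 to 1.76 rad/s, and I braked it with about 6 N. This time I lifted the finger at about 4 mm/s. The blade crept about 1° towards the plate's centre during the lift and then stayed still.

**Last checks:**
- The blade heading read 309.6–309.9° when measured on the blade itself and 311.4° from all eight blades together. The plate is at 309.9°, so it is within about 1.5°.
- The reading did not change for 0.45 s before I handed in, or since the finger left the disc at about 31 s.
- The fingers touch nothing, the other things look unmoved in both cameras, and the job took about 33 s.

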